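# Clamp a printed test block and counter-hold the hidden screw head

## Robot

A 6-joint arm with a two-finger parallel gripper is mounted at the origin on the work surface. World frame = base frame: x ahead of the robot, y to its left, z up, the work surface at z = 0. Lengths are in m, angles in rad, forces in N, time in s.
With the tool pointing down it reaches from about 0.25 to 0.85 m from the base axis. Payload 12.5 kg.
Tool frame: the origin (TCP) lies midway between the tips of the shut fingers; the grasp point (between the pads) lies 19 mm behind it (r.hold_point_z is the distance from the TCP to the grasp point, in m); x points along the fingers, y is the direction in which the jaws open and shut, and the axes are right-handed (so a half turn about x gives the same grasp; the last joint's range is limited). The gripper opens to 93 mm and grips with 3 to 60 N. Pads are 15 mm wide; open, the fingers measure 128 mm over their backs; the gripper's body (75 mm by 188 mm) begins 65 mm behind the grasp point.
Start: joints at [1.244, 0.351, 1.652, -0, 1.139, -0.085], TCP at [0.132, 0.534, 0.219] pointing down, gripper open.
Joint ranges: [-2.75, 2.75], [-0.79, 2.1], [0.01, 2.65], [-1.57, 4.71], [0.07, 3.14], [-2.87, 2.87]. Speed limits (rad/s): [2.22, 2.22, 2.79, 3.14, 3.14, 3.14].

## Interface

Orientations are given as a rotation vector (axis times angle).
In Python, from cell import r, optics, spotter gives the robot as it stands.
- The arm moves only by the tool arm_command, never from a script. Its argument "series" is a list of rows, each an object of numbers: "gripper": the closure, from -1 (fully open) to 1 (shut), so that 0 is half open; "dx", "dy", "dz": the shift along the world's x, y, z in cm; "twist": the turn about the world's z in rad. In form: [{"gripper": .., "dx": .., "dy": .., "dz": .., "twist": ..}, ...]. A call has 1 to 20 rows; each row is the pose to reach, as a shift and turn from the pose commanded when the call began; what a row does not reach only later rows make up. A row lasts 1/8 s, in which the tool goes at most 62.5 mm and 10.7 degrees, less where a joint would pass 70% of its speed; a pose out of reach is approached as far as the arm can. A call with a gripper value outside its range is refused whole. The fingers move at their own pace and stop on an object; "grip_force" is the grip in N (left out, the last holds). Time passes only in rows, so rows that repeat a pose let the fingers close. It gives the time, the measured TCP pose, the force and the opening at its end, in the units of the state.
- r.state(): the state, without advancing time (a new reading comes with each control period).
- optics.camera(name): name is "scene" or "top"; returns the picture (420x560x3 uint8, blue, green, red); there is no depth.
- optics.camera_params(name): a dict with "fx", "fy", "cx", "cy" (pixels), "dist" ([k1, k2, p1, p2, k3] as OpenCV has them; the pictures are not rectified), "R" (3x3) and "t" (3): a world point X has camera coordinates R X + t. Camera axes: x right, y down, z forward; pixel columns grow to the right and rows downward; lengths in m; the calibration is good to about 2 mm. A picture is of the moment at which its call begins. camera_params takes no time and is no camera call.
- r.finish_job(): hands the job in, once; it reports no verdict.
Trained networks look in the newest picture that a camera, given by its name, has taken for a name from the list of things; names that differ only in an ending like _2 or _b are one class to them, and where a whole thing is asked for, a point or a joint stands for the part that bears it (a point fixed in the world has none). Each returns a list of dicts, best first, with "score" (0 to 1); they miss things now and then, are a little off and sometimes report something else, mostly with a low value. They report only what shows in the picture. A call takes as long as a camera call. They do not tell look-alikes from the thing itself.
- spotter.outline_of(camera, query): "pixels" (420x560 bool, what is visible of it) and "position" ([column, row] in pixels, amid what is visible of it).
The state is a dict: "time": time; "joint_positions": joint angles; "dq": joint speeds; "joint_efforts": joint torques, N m; "tool_pos": TCP position; "tool_rot": TCP orientation; "force": force on the tool from outside, world axes, zero at the start; "wrist_torque": the same for the moment, N m; "width": opening from 0.0 (shut) to 1.0 (fully open).
Only numpy, scipy, OpenCV 4.12 (cv2) and the standard library are available. Lean on these libraries where they do the work, as an engineer would, in place of code of your own. Each camera call takes 0.05 s, during which the arm holds its last target.

## Task

Stand the yellow printed test block upright in the clamp rig, flat on the white stage plate and centred between the two red stops, its long side running from the ram to the anvil, and let go of it. Then reach down into the narrow gap behind the steel bracket, grasp the slowly turning orange hexagonal screw head and hold it from turning, so that the blue motor drives the ram out and clamps the block against the steel anvil. Finish while still gripping the head firmly, with the block clamped; leave the other things on the table where they are.

Things in the scene. Friction and masses are not known exactly. Their poses are not given: they have to be found in the camera images.
- sample: yellow printed test block with thin orange layer lines and a dark round spot on top; 40 mm (its x) by 32 mm (its y) by 44 mm high, about 60 g, loose, starts upright on the table left or right of the rig. Origin: centre of its underside, z up. Half a turn makes no difference.
- rig: clamp rig fixed to the table; place and yaw vary (yaw within 0.35 rad). Aluminium base 210 (x) by 130 (y) by 10 mm. Origin: centre of its underside; x along the screw, away from the robot. Along x, mm: black guard -101 to -93, gap with the head, steel bracket -43 to -33, blue motor housing -3 to 27, ram pad to 42, pocket 42 to 88, anvil 88 to 101 (66 wide, top 58 above table).
- pocket (a point): centre of the block's place, on top of the white stage plate, 14 mm above the table, at rig x = 65 mm, y = 0; axes as the rig's. The pocket is 46 mm long along x from drawn-back pad to anvil. The two red stops, 39 mm apart along y, are 26 mm long, 6 mm thick and stand 5 mm above the stage plate.
- gap (a point): middle of the gap's mouth, straight above the head, at the height of the bracket's top edge (76 mm above the table); axes as the rig's. The gap is 50 mm long along x, from rear guard (100 mm wide, top 70 mm above table) to bracket (100 mm wide), open at the top and at both y ends; its floor is the base plate, 10 mm above the table.
- bolt: orange hex head of the clamp screw, white mark on it, 26 mm across flats, 30 across corners, 14 thick along the screw. Origin: its centre, at rig x = -68 mm, y = 0, 45 mm above the table. x axis along rig x. The driven nut drags it round at about 1.3 rad/s with a weak torque (0.04 N m): two fingers closing across the screw (along rig y) with 20 to 60 N stop it at any angle.
- ram: round steel ram, 18 mm across, that comes out of the blue motor housing (80 mm wide, top 70 mm above the table, black can on it up to 82) with a black swivel pad 25 mm across on its nose. Origin: centre of the pad's face, 45 mm above the table, at rig x = 42 mm when drawn back. Stays back while the head turns; with the head held it comes out to +x by 1 mm/s, about 6 mm in all, then presses with some 20 N.
- collar: loose grey printed cup-like collar, 52 mm across, 50 mm high, with a small side boss; to be left alone. Origin: centre of its underside.
- house: loose black printed house shape, 50 x 44 mm, about 47 mm high, left of the rig; leave alone. Origin: centre of its underside.
- stand_a: loose black flared printed stand, 54 mm across the foot, 180 mm tall; leave alone. Origin: centre of its underside.
- stand_b: loose black flared printed stand, 54 mm across the foot, 126 mm tall; leave alone. Origin: centre of its underside.
- scraper: loose print scraper, about 200 mm long, lying near the right side; leave alone. Origin: underside, on its length.
- cube: loose small blue printed cube, 20 mm; leave alone. Origin: centre of its underside.
Mind the look-alikes: they are no part of the job. There is more than one size of the sample; the job needs the smaller. There is more than one size of the rig; the job needs the smaller.

How it is judged:
By the outcome, as a careful person would: the job done as asked, in the order asked, and still so for the second after the job is handed in, while the arm keeps its last pose, push and grip.
It also fails if it takes over 72 s, if anything falls off the work surface, if the arm or the gripper's body presses on something with over 40 N, if the wrist force passes 120 N, or if a joint passes its speed limit or range.

## Working session

There is one attempt and no reset: what is moved stays moved. The work goes in short steps, Python scripts to look and compute and a tool call to move; the robot and the scene stay as the last step left them, time stands still between calls to the robot, and variables do not carry over. Pictures are saved under pics/ and viewed, and the job is handed in when it is done.

Besides the shell and the picture viewer there is one more tool, called after "Emit:" by a JSON object that holds its "fn" and its "kwargs". arm_command: Moves the arm, as the interface text tells. Its arguments: {"type":"object","properties":{"series":{"type":"array","items":{"type":"object","properties":{"gripper":{"type":"number"},"dx":{"type":"number"},"dy":{"type":"number"},"dz":{"type":"number"},"twist":{"type":"number"}}}},"grip_force":{"type":"number"}},"required":["series"]}

```bash
ls; mkdir -p pics
python3 - <<'E'
from cell import r, optics, spotter
import cv2
s=r.state(); print({k:s[k] for k in('time','tool_pos','tool_rot','force','width')}, r.hold_point_z)
for c in('scene','top'):
    im=optics.camera(c); cv2.imwrite(f'pics/{c}0.png',im)
    p=optics.camera_params(c); print(c,p)
E
```

```text
pics
{'time': 0.0, 'tool_pos': array([0.13154332, 0.5336586 , 0.21807846]), 'tool_rot': array([ 0.18879708,  1.56268099, -0.19073317]), 'force': array([ 0.62820687, -0.34081599, -0.25526418]), 'width': 1.0003637409737065} 0.0188
scene {'fx': 409.46086015079436, 'fy': 409.46086015079436, 'cx': 269.3228749333202, 'cy': 211.14235104770498, 'dist': array([-0.06602619,  0.        ,  0.        ,  0.        ,  0.        ]), 'R': array([[-0.7974704 ,  0.60314429,  0.01605987],
       [ 0.31176443,  0.43470802, -0.84488572],
       [-0.51656935, -0.66876446, -0.53470572]]), 't': array([ 0.36144325, -0.07444692,  1.24003877])}
top {'fx': 389.120095633156, 'fy': 389.120095633156, 'cx': 278.08747710220683, 'cy': 199.74903263807937, 'dist': array([-0.08662761,  0.        ,  0.        ,  0.        ,  0.        ]), 'R': array([[-0.01574565, -0.99987308, -0.00242695],
       [-0.99653285,  0.01589128, -0.08166856],
       [ 0.08169677,  0.00113261, -0.99665659]]), 't': array([0.02365205, 0.47140192, 1.23205909])}
```

View pics/scene0.png

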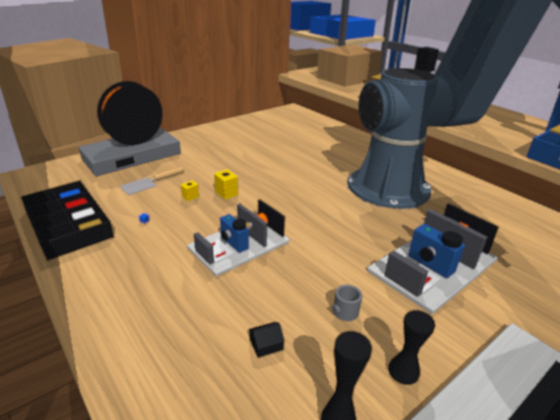

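View pics/top0.png

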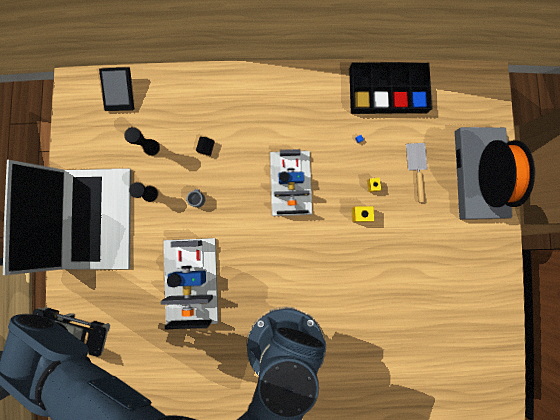

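The candidates for the sample are the yellow blocks at top (375,184), the smaller, and (364,214), the larger. For the rig they are top (291,183), the smaller, and (190,283), the larger. I choose the smaller of each and check them in close crops.

Run:
```python
from cell import r, optics, spotter
import cv2, numpy as np
a=cv2.imread('pics/top0.png'); b=cv2.imread('pics/scene0.png')
c1=cv2.resize(a[140:225,260:395],None,fx=5.8,fy=5.8,interpolation=cv2.INTER_CUBIC); cv2.imwrite('pics/topcrop.png',c1)
c2=cv2.resize(b[165:275,170:300],None,fx=5.4,fy=5.4,interpolation=cv2.INTER_CUBIC); cv2.imwrite('pics/scenecrop.png',c2)
for c in('top','scene'):
  optics.camera(c)
  for q in('sample','rig','bolt'):
    L=spotter.outline_of(c,q)
    for i,d in enumerate(L[:3]):
        m=d['pixels']; ys,xs=np.nonzero(m)
        print(c,q,round(d['score'],2),np.round(d['position'],1),m.sum(),xs.min(),xs.max(),ys.min(),ys.max())
        np.save(f'{c}_{q}_{i}.npy',m)
print(r.state()['time'])
```

```text
top sample 0.83 [361.5 213.7] 345 352 373 206 222
top sample 0.67 [373.3 183. ] 176 367 380 177 191
top rig 0.78 [290.8 184.1] 2594 271 312 149 215
top rig 0.7 [189.2 285. ] 4747 161 217 238 329
top bolt 0.47 [292.2 201. ] 94 288 297 189 205
top bolt 0.45 [187.1 310.8] 128 182 194 296 316
scene sample 0.95 [228.3 186.4] 557 214 237 170 198
scene sample 0.7 [188.1 192.2] 309 180 198 181 200
scene rig 0.94 [240.8 241.3] 4300 186 289 199 275
scene rig 0.68 [439.8 261. ] 7865 368 497 204 312
0.5
```

View pics/topcrop.png

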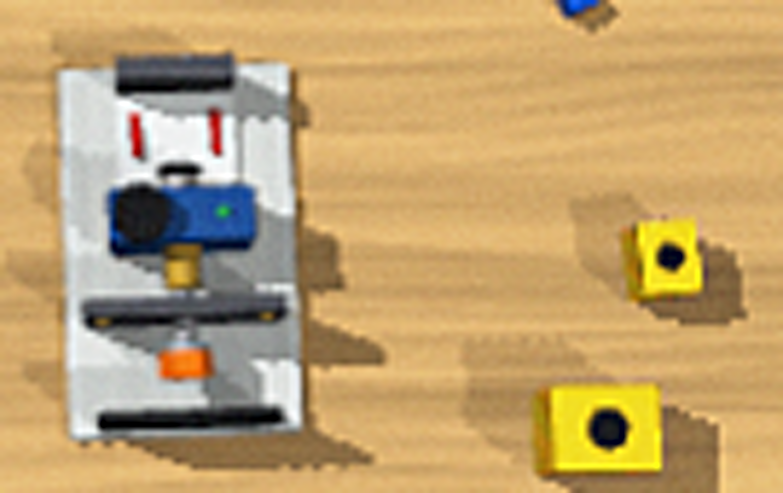

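View pics/scenecrop.png

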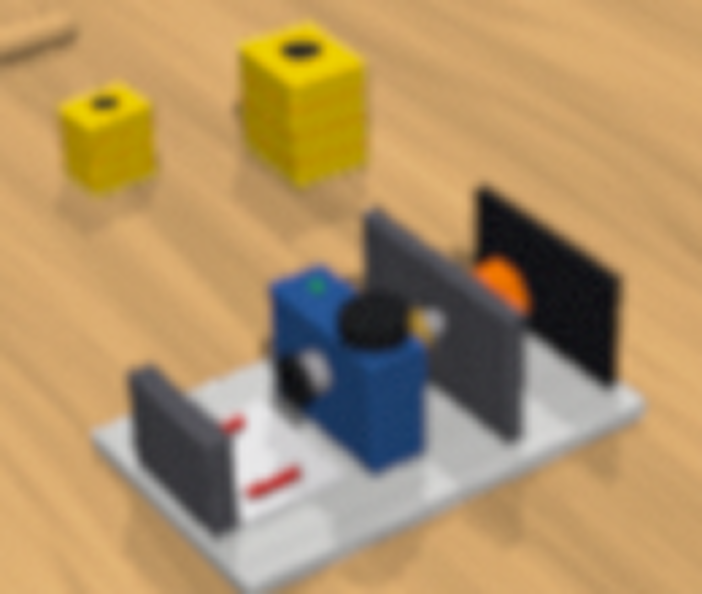

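```bash
cat > h.py <<'E'
import numpy as np, cv2
from scipy.optimize import minimize
def proj(P,X):
    return cv2.projectPoints(np.asarray(X,float).reshape(-1,1,3),cv2.Rodrigues(P['R'])[0],P['t'],np.array([[P['fx'],0,P['cx']],[0,P['fy'],P['cy']],[0,0,1.]]),P['dist'])[0].reshape(-1,2)
def T(p,X):
    x,y,a=p; c,s=np.cos(a),np.sin(a); X=np.asarray(X,float)
    return np.c_[x+c*X[:,0]-s*X[:,1], y+s*X[:,0]+c*X[:,1], X[:,2]]
def box(x0,x1,y0,y1,z0,z1): return np.array([[x,y,z] for x in(x0,x1) for y in(y0,y1) for z in(z0,z1)])/1000.
RIG=[box(-105,105,-65,65,0,10),box(-101,-93,-50,50,10,70),box(-43,-33,-50,50,10,76),box(-3,27,-40,40,10,70),box(88,101,-33,33,10,58)]
def sample(z0=0): return [box(-20,20,-16,16,z0,z0+44)]
def render(P,p,boxes,roi,S=8):
    x0,y0,x1,y1=roi
    m=np.zeros(((y1-y0)*S,(x1-x0)*S),np.uint8)
    for b in boxes:
        q=(proj(P,T(p,b))-[x0-.5,y0-.5])*S-.5
        cv2.fillConvexPoly(m,np.round(cv2.convexHull(q.astype(np.float32))*16).astype(np.int32),1,shift=4)
    return cv2.resize(m.astype(np.float32),(x1-x0,y1-y0),interpolation=cv2.INTER_AREA)
def fit(items,boxes,p0):
    # items: (P,softmask,roi,weight)
    f=lambda p:sum(np.sum((render(P,p,boxes,roi)-m)**2*w) for P,m,roi,w in items)
    best=None
    for d in([0,0,0],[.005,0,.05],[0,.005,-.05],[-.004,-.004,.02]):
        q0=np.array(p0)+d
        sx=np.vstack([q0]+[q0+e for e in np.diag([.006,.006,.06])])
        o=minimize(f,q0,method='Nelder-Mead',options=dict(initial_simplex=sx,xatol=1e-5,fatol=1e-3,maxiter=250))
        if best is None or o.fun<best.fun: best=o
    return best.x,best.fun
E
cat > f1.py <<'E'
from cell import r, optics
from h import *
P={c:optics.camera_params(c) for c in('top','scene')}
im={c:cv2.imread(f'pics/{c}0.png') for c in P}
def yellow(c,roi):
    x0,y0,x1,y1=roi; a=im[c][y0:y1,x0:x1]; h=cv2.cvtColor(a,cv2.COLOR_BGR2HSV)
    return ((h[...,1]>195)&(h[...,0]>12)&(h[...,0]<36))
def rigm(c,roi):
    x0,y0,x1,y1=roi; a=im[c][y0:y1,x0:x1]; h=cv2.cvtColor(a,cv2.COLOR_BGR2HSV).astype(int)
    wood=(h[...,0]>8)&(h[...,0]<26)&(h[...,1]>75)&(h[...,1]<195)
    m=(~wood).astype(np.uint8)
    m=cv2.morphologyEx(m,cv2.MORPH_OPEN,np.ones((2,2)))
    cs,_=cv2.findContours(m,cv2.RETR_EXTERNAL,cv2.CHAIN_APPROX_NONE)
    o=np.zeros_like(m); cv2.drawContours(o,[max(cs,key=cv2.contourArea)],-1,1,-1); return o>0
RS={'top':(364,172,386,196),'scene':(176,174,202,204)}
RR={'top':(262,140,322,224),'scene':(180,192,296,282)}
ws={c:yellow(c,RS[c]) for c in P}; wr={c:rigm(c,RR[c]) for c in P}
for n,w,R,b,p0 in(('sample',ws,RS,sample(),[.42,-.26,0]),('rig',wr,RR,RIG,[.42,-.03,0])):
    for cs in(['top'],['scene'],['top','scene']):
        p,f=fit([(P[c],w[c].astype(float),R[c],1) for c in cs],b,p0); print(n,cs,p.round(4),round(f,1),[int(w[c].sum()) for c in cs])
    for c in P:
        x0,y0,x1,y1=R[c]; rr=render(P[c],p,b,R[c])
        v=np.dstack([w[c]*255,0*rr,rr*255]).astype(np.uint8)
        v=np.hstack([im[c][y0:y1,x0:x1],v]); k=int(min(790//v.shape[1],590//v.shape[0])); cv2.imwrite(f'pics/fit_{n}_{c}.png',cv2.resize(v,None,fx=k,fy=k,interpolation=cv2.INTER_NEAREST))
E
python3 f1.py
```

```text
sample ['top'] [ 0.42 -0.26  0.  ] 144.0 [144]
sample ['scene'] [ 0.42 -0.26  0.  ] 263.0 [263]
sample ['top', 'scene'] [ 0.42 -0.26  0.  ] 407.0 [144, 263]
rig ['top'] [ 0.5239 -0.0282  0.0191] 22.4 [2616]
rig ['scene'] [ 0.5283 -0.019   0.0178] 189.5 [4069]
rig ['top', 'scene'] [ 0.5263 -0.0223  0.025 ] 577.4 [2616, 4069]
```

```bash
sed -i 's/\[.42,-.26,0\]/[.525,-.275,0]/' f1.py; python3 f1.py
```

```text
sample ['top'] [ 0.5155 -0.2935  0.1162] 27.4 [144]
sample ['scene'] [ 0.5166 -0.2918 -0.2849] 34.3 [263]
sample ['top', 'scene'] [ 0.5157 -0.2936  0.0751] 80.7 [144, 263]
rig ['top'] [ 0.5239 -0.0282  0.0191] 22.4 [2616]
rig ['scene'] [ 0.5283 -0.019   0.0178] 189.5 [4069]
rig ['top', 'scene'] [ 0.5263 -0.0223  0.025 ] 577.4 [2616, 4069]
```

View pics/fit_rig_scene.png

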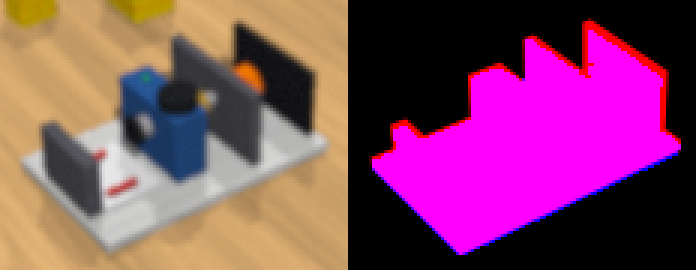

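View pics/fit_rig_top.png

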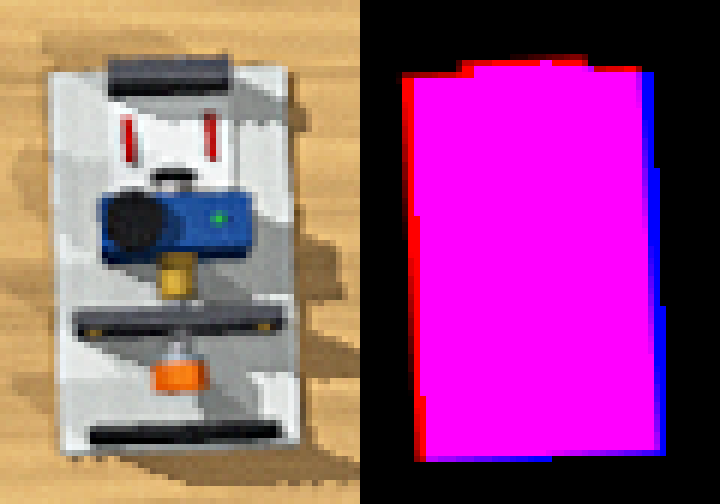

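```bash
cat > f2.py <<'E'
from f1 import *
p=np.array([0.5239,-0.0282,0.0191]); q=np.array([0.5283,-0.019,.0178])
for c in P:
  for pp,n in((p,'A'),(q,'B')):
    x0,y0,x1,y1=RR[c]; k=6
    v=cv2.resize(im[c][y0:y1,x0:x1],None,fx=k,fy=k,interpolation=cv2.INTER_CUBIC)
    for b in RIG+[box(52,78,-25.5,-19.5,14,19),box(52,78,19.5,25.5,14,19)]:
        u=(proj(P[c],T(pp,b))-[x0-.5,y0-.5])*k-.5
        for i in range(8):
            for j in(1,2,4):
                if i^j>i: cv2.line(v,tuple(np.round(u[i]).astype(int).tolist()),tuple(np.round(u[i^j]).astype(int).tolist()),(0,255,0),1)
    cv2.imwrite(f'pics/ov_{c}_{n}.png',v)
E
python3 f2.py >/dev/null
```

```text
(no output)
```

View pics/ov_scene_A.png

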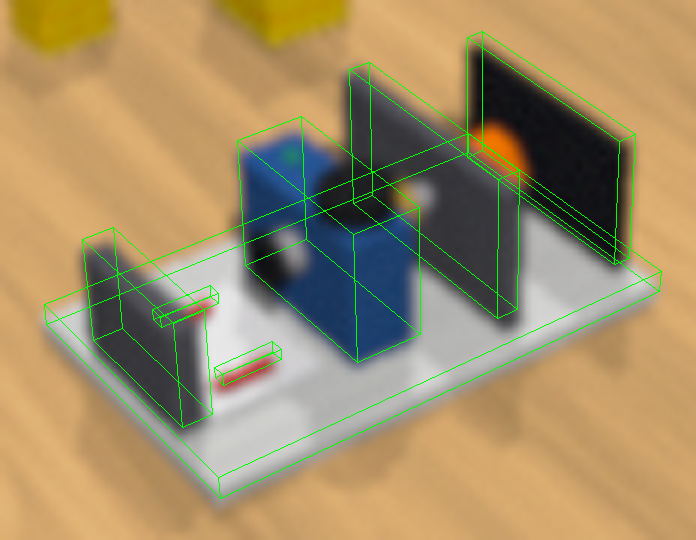

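View pics/ov_scene_B.png

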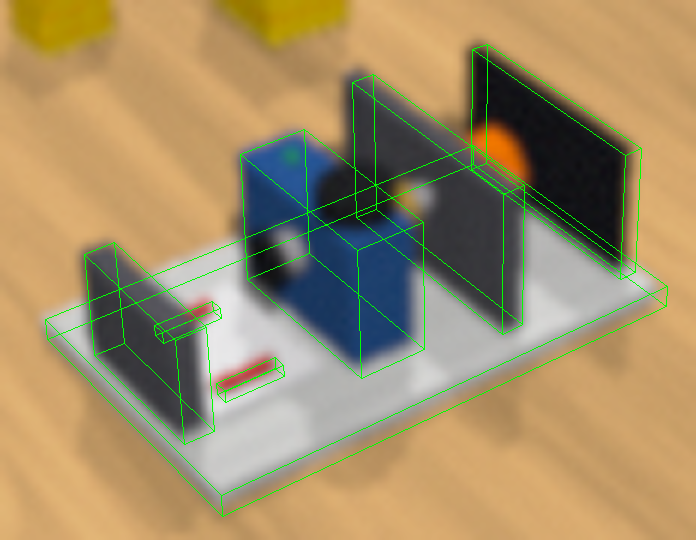

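View pics/ov_top_A.png

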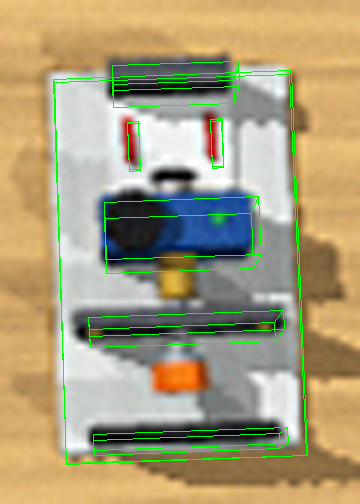

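```bash
cat > edge.py <<'E'
from h import *
def rect(x0,x1,y0,y1,z):
    c=[(x0,y0,z),(x1,y0,z),(x1,y1,z),(x0,y1,z)]
    return [(c[i],c[(i+1)%4]) for i in range(4)]
def rigE(c):
    e=[(s,3) for s in rect(-105,105,-65,65,10)]
    for x0,x1,h,z in((-101,-93,50,70),(-43,-33,50,76),(-3,27,40,70),(88,101,33,58)):
        e+=[(s,1) for s in rect(x0,x1,-h,h,z)]
    for y in(-22.5,22.5): e+=[(s,1) for s in rect(52,78,y-3,y+3,19)]
    return e
def sampE(c,z=0):
    e=[(s,1) for s in rect(-20,20,-16,16,z+44)]
    if c=='scene':
        e+=[(((20,16,z),(20,-16,z)),1),(((-20,16,z),(20,16,z)),1)]+[(((20,y,z),(20,y,z+44)),1) for y in(-16,16)]+[(((-20,16,z),(-20,16,z+44)),1)]
    return e
def grads(im,s):
    g=[]
    for k in range(3):
        a=cv2.GaussianBlur(im[...,k].astype(np.float32),(0,0),s)
        g.append((cv2.Sobel(a,cv2.CV_32F,1,0),cv2.Sobel(a,cv2.CV_32F,0,1)))
    return g
def score(p,items):
    S=0
    for P,g,E,w in items:
        A=[];N=[];W=[]
        for (a,b),we in E:
            n=25; t=np.linspace(.04,.96,n)[:,None]
            X=T(p,(np.array(a)*(1-t)+np.array(b)*t)/1000.); u=proj(P,X)
            d=u[-1]-u[0]; L=np.hypot(*d); nn=np.array([-d[1],d[0]])/(L+1e-9)
            A.append(u);N.append(np.tile(nn,(n,1)));W.append(np.full(n,we*L/n))
        A=np.vstack(A).astype(np.float32);N=np.vstack(N);W=np.hstack(W)
        v=0
        for gx,gy in g:
            a=cv2.remap(gx,A[:,0],A[:,1],cv2.INTER_LINEAR).ravel();b=cv2.remap(gy,A[:,0],A[:,1],cv2.INTER_LINEAR).ravel()
            v=v+np.abs(a*N[:,0]+b*N[:,1])
        S+=w*np.sum(np.sqrt(v)*W)/W.sum()
    return S
def efit(ims,Ps,Ef,p0,cams,R=(.008,.008,.06)):
    p=np.array(p0,float)
    for s,k in((1.5,1.),(.8,.5),(.6,.35)):
        it=[(Ps[c],grads(ims[c],s),Ef(c),1) for c in cams]
        best=None
        for d in np.vstack([np.zeros(3),np.random.default_rng(0).uniform(-1,1,(14,3))]):
            q=p+d*np.array(R)*k
            sx=np.vstack([q]+[q+e for e in np.diag(np.array(R)*k*.5)])
            o=minimize(lambda z:-score(z,it),q,method='Nelder-Mead',options=dict(initial_simplex=sx,xatol=2e-5,fatol=1e-4,maxiter=120))
            if best is None or o.fun<best.fun: best=o
        p=best.x
    return p,-best.fun
def overlay(im,P,p,E,roi,k,fn):
    x0,y0,x1,y1=roi
    v=cv2.resize(im[y0:y1,x0:x1],None,fx=k,fy=k,interpolation=cv2.INTER_CUBIC)
    for (a,b),_ in E:
        u=np.round((proj(P,T(p,np.array([a,b])/1000.))-[x0-.5,y0-.5])*k-.5).astype(int)
        cv2.line(v,tuple(u[0].tolist()),tuple(u[1].tolist()),(0,255,0),1)
    cv2.imwrite(fn,v); return v
E
cat > f3.py <<'E'
from edge import *
from cell import optics
P={c:optics.camera_params(c) for c in('top','scene')}
im={c:cv2.imread(f'pics/{c}0.png') for c in P}
RS={'top':(364,172,386,196),'scene':(176,174,202,204)}
RR={'top':(262,140,322,224),'scene':(180,192,296,282)}
for n,E,p0,R in(('rig',rigE,[.527,-.0255,.02],RR),('sample',sampE,[.516,-.2935,.05],RS)):
    for cs in(['top'],['scene'],['top','scene']):
        p,f=efit(im,P,E,p0,cs); print(n,cs,p.round(4),round(f,2))
    vs=[overlay(im[c],P[c],p,E(c),R[c],6 if n=='rig' else 15,f'pics/e_{n}_{c}.png') for c in P]
E
python3 f3.py
```

```text
rig ['top'] [ 0.5282 -0.0248  0.0207] 24.9
rig ['scene'] [ 0.5308 -0.0197  0.012 ] 16.93
rig ['top', 'scene'] [ 0.5311 -0.0242  0.0195] 40.39
sample ['top'] [ 0.5153 -0.2929  0.0514] 26.65
sample ['scene'] [ 0.5191 -0.2879 -0.2437] 15.61
sample ['top', 'scene'] [ 0.5158 -0.2927 -0.0133] 42.14
```

Run:
```python
import cv2,numpy as np
a=[cv2.imread(f'pics/e_{n}_{c}.png') for n in('rig','sample') for c in('top','scene')]
def pad(x,h):return cv2.copyMakeBorder(x,0,h-x.shape[0],0,0,0)
for i in(0,2):
    h=max(a[i].shape[0],a[i+1].shape[0]); v=np.hstack([pad(a[i],h),pad(a[i+1],h)])
    s=min(1,800/v.shape[1]); cv2.imwrite(f'pics/ee{i}.png',cv2.resize(v,None,fx=s,fy=s,interpolation=cv2.INTER_AREA))
```

```text
(no output)
```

View pics/e_rig_scene.png

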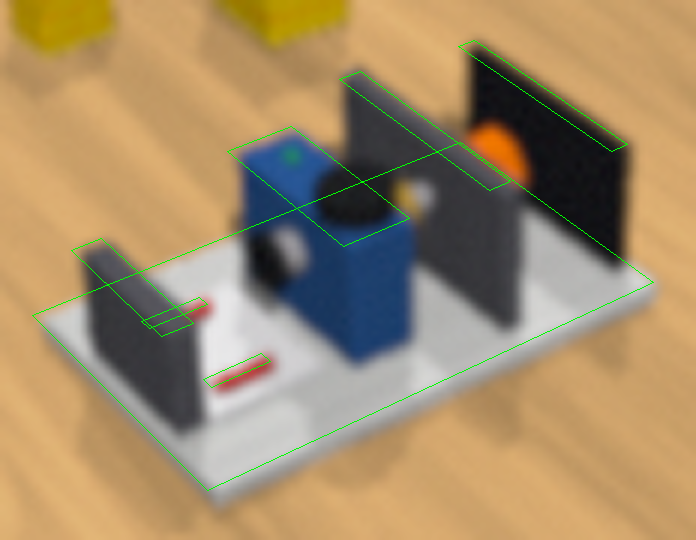

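View pics/e_rig_top.png

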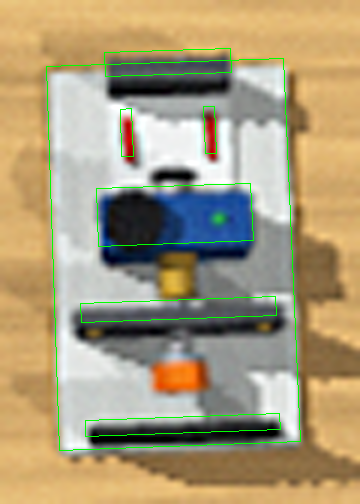

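View pics/ee2.png

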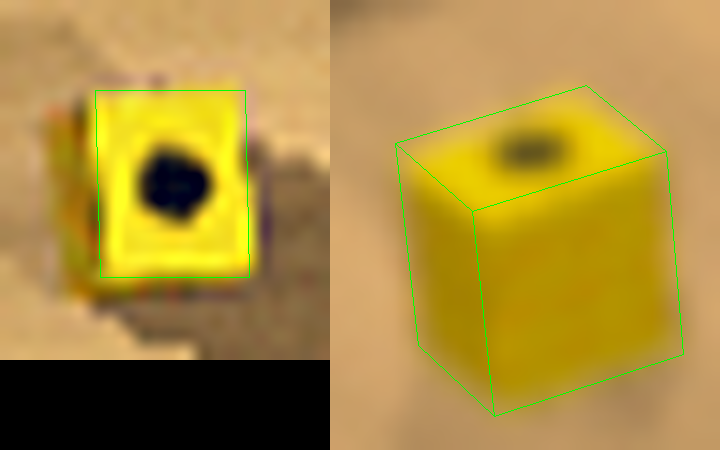

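The crops show the smaller block at top (375,184), about 31x40 mm, and the smaller rig at top (291,183), about 127x210 mm, so both choices fit the given sizes. The two cameras differ by a few mm, so I'll check block against rig relatively before placing. Next I work out the tool yaw.

Run:
```python
from cell import r
from scipy.spatial.transform import Rotation as R
import numpy as np
s=r.state(); M=R.from_rotvec(s['tool_rot']).as_matrix(); print(M.round(3), np.arctan2(M[1,1],M[0,1]), s['tool_pos'],s['joint_positions'])
p=s['tool_pos']; print((np.array([.5155,-.293,.15])-p)*100)
```

```text
[[-0.     0.239  0.971]
 [-0.     0.971 -0.239]
 [-1.    -0.     0.   ]] 1.3289692999520806 [0.13167593 0.53395232 0.21860521] [ 1.24437096e+00  3.50703627e-01  1.65186663e+00 -2.38034505e-05
  1.13911198e+00 -8.45883823e-02]
[ 38.38240722 -82.69523213  -6.86052133]
```

Emit:
{"fn": "arm_command", "kwargs": {"series": [{"gripper":-1,"dx":38.4,"dy":-82.7,"dz":-3,"twist":0.292},{"gripper":-1,"dx":38.4,"dy":-82.7,"dz":-3,"twist":0.292},{"gripper":-1,"dx":38.4,"dy":-82.7,"dz":-3,"twist":0.292},{"gripper":-1,"dx":38.4,"dy":-82.7,"dz":-3,"twist":0.292},{"gripper":-1,"dx":38.4,"dy":-82.7,"dz":-3,"twist":0.292},{"gripper":-1,"dx":38.4,"dy":-82.7,"dz":-3,"twist":0.292},{"gripper":-1,"dx":38.4,"dy":-82.7,"dz":-3,"twist":0.292},{"gripper":-1,"dx":38.4,"dy":-82.7,"dz":-3,"twist":0.292},{"gripper":-1,"dx":38.4,"dy":-82.7,"dz":-3,"twist":0.292},{"gripper":-1,"dx":38.4,"dy":-82.7,"dz":-3,"twist":0.292},{"gripper":-1,"dx":38.4,"dy":-82.7,"dz":-3,"twist":0.292},{"gripper":-1,"dx":38.4,"dy":-82.7,"dz":-3,"twist":0.292},{"gripper":-1,"dx":38.4,"dy":-82.7,"dz":-3,"twist":0.292},{"gripper":-1,"dx":38.4,"dy":-82.7,"dz":-3,"twist":0.292},{"gripper":-1,"dx":38.4,"dy":-82.7,"dz":-3,"twist":0.292},{"gripper":-1,"dx":38.4,"dy":-82.7,"dz":-3,"twist":0.292},{"gripper":-1,"dx":38.4,"dy":-82.7,"dz":-3,"twist":0.292},{"gripper":-1,"dx":38.4,"dy":-82.7,"dz":-3,"twist":0.292}]}}

```text
time: 2.75
tool_pos: [0.5155, -0.292, 0.1889]
tool_rot: [-0.04, 1.57, 0.04]
force: [-0.2, 0.3, -1.2]
width: 0.996
```

Run:
```python
from cell import r, optics
import cv2
a=optics.camera('scene'); cv2.imwrite('pics/scene1.png',a)
cv2.imwrite('pics/s1.png',cv2.resize(a[60:260,120:320],None,fx=3,fy=3,interpolation=cv2.INTER_CUBIC))
```

```text
(no output)
```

View pics/s1.png

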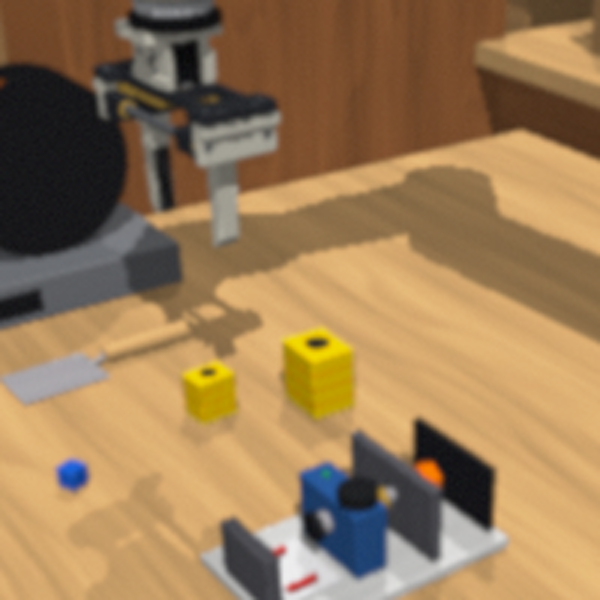

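Run:
```python
from cell import optics
from h import *
P=optics.camera_params('scene')
X=[]
for y in(-.064,-.0465,.0465,.064):
  for x in(-.0075,.0075): X.append([x,y,.1889])
u=proj(P,T([.5155,-.292,.05],X)); print(u.round(1)); print(((u-[119.5,59.5])*3-.5).round(0))
im=cv2.imread('pics/scene1.png'); cv2.imwrite('pics/s2.png',cv2.resize(im[95:150,160:215],None,fx=10,fy=10,interpolation=cv2.INTER_CUBIC))
print(((u-[159.5,94.5])*10-.5).round(0))
```

```text
[[175.  127.2]
 [170.1 128.5]
 [178.2 129.1]
 [173.2 130.3]
 [196.1 139.4]
 [191.  140.8]
 [199.7 141.5]
 [194.6 143. ]]
[[166. 203.]
 [151. 206.]
 [175. 208.]
 [161. 212.]
 [229. 239.]
 [214. 244.]
 [240. 246.]
 [225. 250.]]
[[154. 327.]
 [105. 339.]
 [186. 345.]
 [137. 358.]
 [366. 449.]
 [315. 463.]
 [402. 470.]
 [351. 484.]]
```

View pics/s2.png

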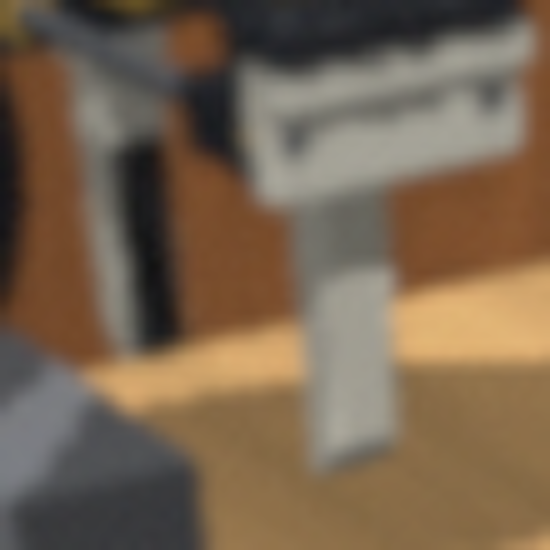

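The picture shows the gripper over the sample, with the fingertips at scene (175,129) and (195,141). That matches their projection within about 1 px, so I descend and grasp.

Emit:
{"fn": "arm_command", "kwargs": {"series": [{"gripper":-1,"dx":0,"dy":-0.1,"dz":-6,"twist":0},{"gripper":-1,"dx":0,"dy":-0.1,"dz":-12,"twist":0},{"gripper":-1,"dx":0,"dy":-0.1,"dz":-15,"twist":0},{"gripper":-1,"dx":0,"dy":-0.1,"dz":-17.7,"twist":0},{"gripper":-1,"dx":0,"dy":-0.1,"dz":-17.7,"twist":0},{"gripper":-1,"dx":0,"dy":-0.1,"dz":-17.7,"twist":0},{"gripper":1,"dx":0,"dy":-0.1,"dz":-17.7,"twist":0},{"gripper":1,"dx":0,"dy":-0.1,"dz":-17.7,"twist":0},{"gripper":1,"dx":0,"dy":-0.1,"dz":-17.7,"twist":0},{"gripper":1,"dx":0,"dy":-0.1,"dz":-17.7,"twist":0},{"gripper":1,"dx":0,"dy":-0.1,"dz":-17.7,"twist":0},{"gripper":1,"dx":0,"dy":-0.1,"dz":-17.7,"twist":0},{"gripper":1,"dx":0,"dy":-0.1,"dz":-17.7,"twist":0},{"gripper":1,"dx":0,"dy":-0.1,"dz":-17.7,"twist":0}], "grip_force": 15}}

```text
time: 4.55
tool_pos: [0.5157, -0.294, 0.0116]
tool_rot: [-0.039, 1.57, 0.039]
force: [0.2, 1.3, -0.2]
width: 0.348
```

Emit:
{"fn": "arm_command", "kwargs": {"series": [{"gripper":1,"dx":0,"dy":0,"dz":3,"twist":0},{"gripper":1,"dx":0,"dy":0,"dz":9,"twist":0},{"gripper":1,"dx":0,"dy":0,"dz":11,"twist":0},{"gripper":1,"dx":1.5,"dy":5,"dz":11,"twist":-0.01},{"gripper":1,"dx":3,"dy":10,"dz":11,"twist":-0.02},{"gripper":1,"dx":4.5,"dy":15,"dz":11,"twist":-0.03},{"gripper":1,"dx":6,"dy":20,"dz":11,"twist":-0.03},{"gripper":1,"dx":7.2,"dy":24.5,"dz":11,"twist":-0.03},{"gripper":1,"dx":7.7,"dy":27,"dz":11,"twist":-0.03},{"gripper":1,"dx":7.7,"dy":27,"dz":11,"twist":-0.03},{"gripper":1,"dx":7.7,"dy":27,"dz":11,"twist":-0.03},{"gripper":1,"dx":7.7,"dy":27,"dz":11,"twist":-0.03}]}}

```text
time: 6.05
tool_pos: [0.5925, -0.0251, 0.1216]
tool_rot: [-0.015, 1.571, 0.015]
force: [0.0, 0.9, 0.1]
width: 0.349
```

Run:
```python
from cell import r, optics
import cv2
for c in('scene','top'):
    a=optics.camera(c); cv2.imwrite(f'pics/{c}2.png',a)
a=cv2.imread('pics/scene2.png'); cv2.imwrite('pics/s3.png',cv2.resize(a[140:280,160:300],None,fx=4.2,fy=4.2,interpolation=cv2.INTER_CUBIC))
a=cv2.imread('pics/top2.png'); cv2.imwrite('pics/t3.png',cv2.resize(a[120:230,240:350],None,fx=5,fy=5,interpolation=cv2.INTER_CUBIC))
```

```text
(no output)
```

View pics/s3.png

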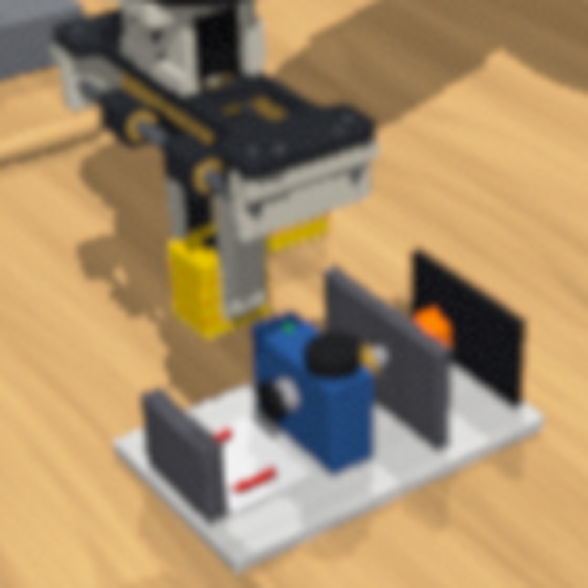

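View pics/t3.png

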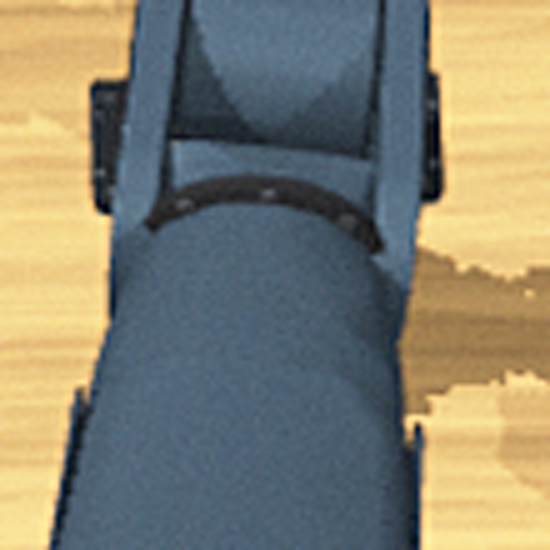

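```bash
cat > f4.py <<'E'
from h import *
from cell import optics
from scipy.optimize import least_squares
P={c:optics.camera_params(c) for c in('top','scene')}
top=cv2.imread('pics/top0.png').astype(float); sc=cv2.imread('pics/scene0.png').astype(float)
def ray(P,uv,z):
    K=np.array([[P['fx'],0,P['cx']],[0,P['fy'],P['cy']],[0,0,1.]])
    n=cv2.undistortPoints(np.array(uv,float).reshape(-1,1,2),K,P['dist']).reshape(-1,2)
    d=np.c_[n,np.ones(len(n))]@P['R']; C=-P['R'].T@P['t']
    return C+d*((z-C[2])/d[:,2])[:,None]
def cen(w,roi):
    x0,y0,x1,y1=roi; ys,xs=np.mgrid[y0:y1,x0:x1]; w=w[y0:y1,x0:x1]; return [(w*xs).sum()/w.sum(),(w*ys).sum()/w.sum()]
red=lambda a:np.clip(a[...,2]-a[...,1]-40,0,None)
l=cen(red(top),(279,156,287,170)); rr=cen(red(top),(293,156,301,170))
q=ray(P['top'],[l,rr],.0175); print('stops top',l,rr,q.round(4),'dist',np.linalg.norm(q[0]-q[1]),'mid',q.mean(0).round(4),'yaw',np.arctan2(-(q[0]-q[1])[0],(q[0]-q[1])[1]))
dark=np.clip(140-top.max(2),0,None)
# spot inside block top
s=cen(dark,(371,180,380,189)); print('spot',s,ray(P['top'],[s],.044).round(4))
yel=lambda a:((np.minimum(a[...,1],a[...,2])-a[...,0])>110).astype(float)
l=cen(red(sc),(213,247,229,260)); print('stop+y scene',l,ray(P['scene'],[l],.0175).round(4))
org=lambda a:np.clip(a[...,2]-a[...,0]-130,0,None)
E
python3 f4.py
```

```text
stops top [np.float64(282.9935948759007), np.float64(162.71417133706964)] [np.float64(296.7239932885906), np.float64(162.43708053691276)] [[ 0.5923 -0.0017  0.0175]
 [ 0.5925 -0.0463  0.0175]] dist 0.04462165329273232 mid [ 0.5924 -0.024   0.0175] yaw 0.00476271695904282
spot [np.float64(375.1856963613551), np.float64(183.82998745294856)] [[ 0.5155 -0.2933  0.044 ]]
stop+y scene [np.float64(220.25), np.float64(253.87582781456953)] [[0.5937 0.0015 0.0175]]
```

```bash
cat > f5.py <<'E'
from edge import *
from cell import optics
P=optics.camera_params('scene'); im=cv2.imread('pics/scene2.png')
a=.0207
E=[(((20,-16,0),(20,16,0)),1),(((20,-16,44),(20,16,44)),1),(((20,-16,0),(20,-16,44)),1),(((20,16,0),(20,16,44)),1),(((20,16,0),(-20,16,0)),1),(((-20,16,0),(-20,16,44)),1)]
E=[((tuple(np.array(p)+[0,0,110]),tuple(np.array(q)+[0,0,110])),w) for (p,q),w in E]
x0,y0=192,188
overlay(im,P,[.5925,-.0251,a],E,(192,188,232,228),14,'pics/o5.png')
cv2.imwrite('pics/o5raw.png',cv2.resize(im[188:228,192:232],None,fx=14,fy=14,interpolation=cv2.INTER_CUBIC))
E
python3 f5.py
```

```text
(no output)
```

View pics/o5.png

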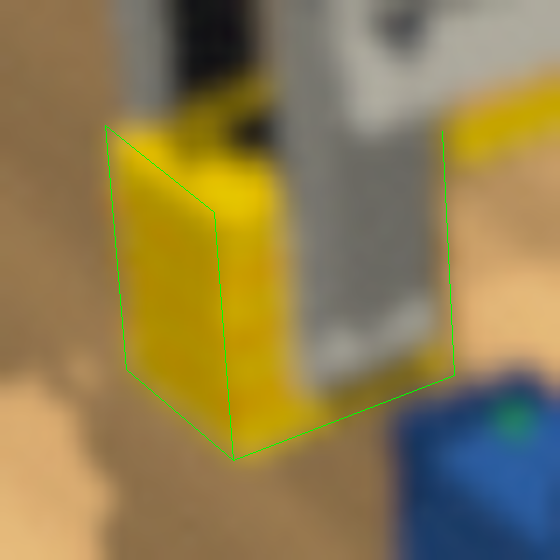

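Run:
```python
from cell import r
from scipy.spatial.transform import Rotation as R
s=r.state(); M=R.from_rotvec(s['tool_rot']).as_matrix(); import numpy as np
print(s['tool_pos'],np.arctan2(M[1,1],M[0,1])-np.pi/2,s['force'])
```

```text
[ 0.59255456 -0.0248746   0.12165369] 0.01904643616413204 [-0.56690697 -0.36416369 -1.2846973 ]
```

Emit:
{"fn": "arm_command", "kwargs": {"series": [{"gripper":1,"dx":0.1,"dy":0.13,"dz":0,"twist":0},{"gripper":1,"dx":0.1,"dy":0.13,"dz":-2,"twist":0},{"gripper":1,"dx":0.1,"dy":0.13,"dz":-4,"twist":0},{"gripper":1,"dx":0.1,"dy":0.13,"dz":-5.5,"twist":0},{"gripper":1,"dx":0.1,"dy":0.13,"dz":-7,"twist":0},{"gripper":1,"dx":0.1,"dy":0.13,"dz":-8,"twist":0},{"gripper":1,"dx":0.1,"dy":0.13,"dz":-8.8,"twist":0},{"gripper":1,"dx":0.1,"dy":0.13,"dz":-8.8,"twist":0},{"gripper":1,"dx":0.1,"dy":0.13,"dz":-8.8,"twist":0}]}}

```text
time: 7.28
tool_pos: [0.5939, -0.0227, 0.034]
tool_rot: [-0.016, 1.57, 0.016]
force: [0.6, 0.7, -0.6]
width: 0.348
```

Run:
```python
from cell import r, optics
import cv2
s=r.state(); print(s['tool_pos'],s['force'])
a=optics.camera('scene'); cv2.imwrite('pics/scene4.png',a)
cv2.imwrite('pics/s4.png',cv2.resize(a[190:280,180:290],None,fx=7,fy=6.5,interpolation=cv2.INTER_CUBIC))
```

```text
[ 0.59394021 -0.02272911  0.03402217] [ 0.56302556  0.67935288 -0.60652622]
```

View pics/s4.png

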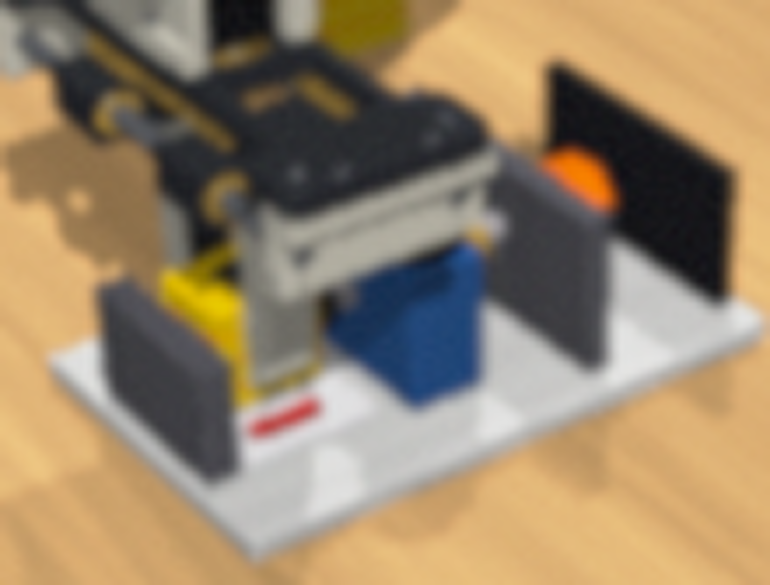

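Emit:
{"fn": "arm_command", "kwargs": {"series": [{"gripper":1,"dx":0,"dy":-0.05,"dz":-0.3,"twist":0},{"gripper":1,"dx":0,"dy":-0.05,"dz":-0.6,"twist":0},{"gripper":1,"dx":0,"dy":-0.05,"dz":-0.75,"twist":0},{"gripper":1,"dx":0,"dy":-0.05,"dz":-0.75,"twist":0}]}}

```text
time: 7.82
tool_pos: [0.5936, -0.0232, 0.026]
tool_rot: [-0.016, 1.571, 0.016]
force: [0.2, -0.0, -0.0]
width: 0.349
```

Run:
```python
from cell import r, optics
import cv2
s=r.state(); print(s['tool_pos'],s['force'])
a=optics.camera('scene'); cv2.imwrite('pics/scene5.png',a)
cv2.imwrite('pics/s5.png',cv2.resize(a[220:270,190:240],None,fx=11,fy=11,interpolation=cv2.INTER_CUBIC))
```

```text
[ 0.59358124 -0.02321355  0.0259718 ] [ 0.17682653 -0.00647848 -0.045505  ]
```

View pics/s5.png

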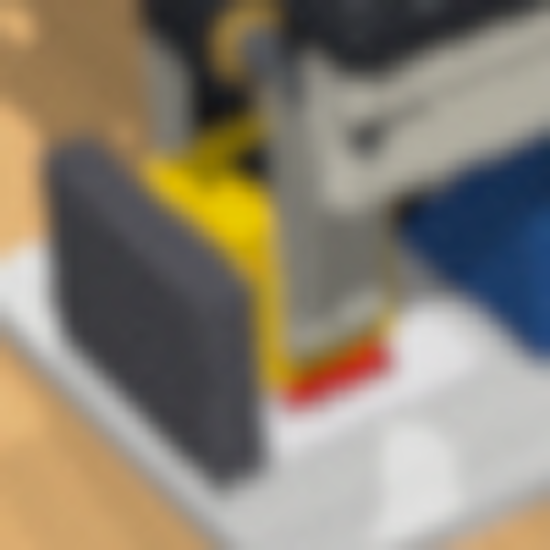

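Emit:
{"fn": "arm_command", "kwargs": {"series": [{"gripper":1,"dx":0,"dy":0,"dz":-0.05,"twist":0},{"gripper":1,"dx":0,"dy":0,"dz":-0.08,"twist":0},{"gripper":1,"dx":0,"dy":0,"dz":-0.08,"twist":0}]}}

```text
time: 8.25
tool_pos: [0.5937, -0.0232, 0.0256]
tool_rot: [-0.016, 1.571, 0.016]
force: [-1.7, 0.3, 3.8]
width: 0.347
```

Emit:
{"fn": "arm_command", "kwargs": {"series": [{"gripper":-1,"dx":0,"dy":0,"dz":-0.05,"twist":0},{"gripper":-1,"dx":0,"dy":0,"dz":-0.05,"twist":0},{"gripper":-1,"dx":0,"dy":0,"dz":-0.05,"twist":0},{"gripper":-1,"dx":0,"dy":0,"dz":-0.05,"twist":0},{"gripper":-1,"dx":0,"dy":0,"dz":0.5,"twist":0},{"gripper":-1,"dx":0,"dy":0,"dz":3,"twist":0},{"gripper":-1,"dx":0,"dy":0,"dz":7,"twist":0},{"gripper":-1,"dx":0,"dy":0,"dz":12,"twist":0},{"gripper":-1,"dx":-4,"dy":-0.1,"dz":12,"twist":0},{"gripper":-1,"dx":-9,"dy":-0.2,"dz":12,"twist":0},{"gripper":-1,"dx":-13.3,"dy":-0.3,"dz":12,"twist":0},{"gripper":-1,"dx":-13.3,"dy":-0.3,"dz":12,"twist":0},{"gripper":-1,"dx":-13.3,"dy":-0.3,"dz":12,"twist":0}]}}

```text
time: 9.88
tool_pos: [0.4616, -0.0263, 0.146]
tool_rot: [-0.016, 1.569, 0.016]
force: [-0.1, 0.6, 0.2]
width: 0.997
```

Run:
```python
from cell import r, optics
import cv2
s=r.state(); print(s['tool_pos'],s['force'])
a=optics.camera('scene'); cv2.imwrite('pics/scene6.png',a)
cv2.imwrite('pics/s6.png',cv2.resize(a[170:280,180:290],None,fx=5.4,fy=5.4,interpolation=cv2.INTER_CUBIC))
a=optics.camera('top'); cv2.imwrite('pics/top6.png',a)
cv2.imwrite('pics/t6.png',cv2.resize(a[135:225,255:345],None,fx=6,fy=6,interpolation=cv2.INTER_CUBIC))
```

```text
[ 0.46160666 -0.02634126  0.14596898] [-0.05508861  0.57252177  0.19592045]
```

View pics/s6.png

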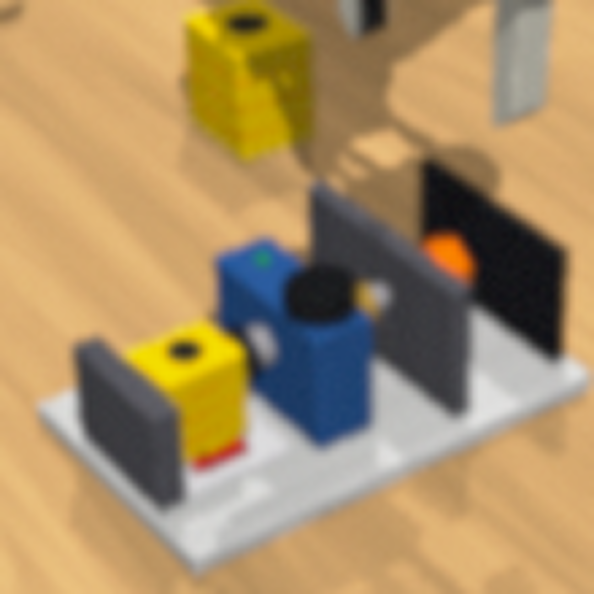

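View pics/t6.png

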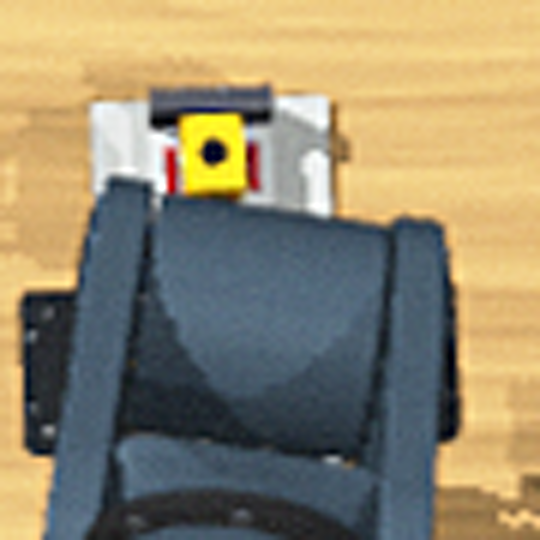

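The scene crop shows the block standing behind the anvil with the red stop beside its base. In the top crop it sits between the two stops, with the spot at about (214,152). Now a numeric check.

```bash
cat >> f4.py <<'E'
print('--- after')
t=cv2.imread('pics/top6.png').astype(float)
d=np.clip(110-t.max(2),0,None); s=cen(d,(286,156,295,165)); S=ray(P['top'],[s],.058)[0]; print('spot',s,S.round(4))
c,sn=np.cos(.02),np.sin(.02)
for q in([.5924,-.024],[.5932,-.0235]):
    e=(S[:2]-q)*1000; print('rig-frame offset mm',c*e[0]+sn*e[1],-sn*e[0]+c*e[1])
E
python3 f4.py | sed -n '/after/,$p'
```

```text
--- after
spot [np.float64(290.0742296918767), np.float64(159.95098039215685)] [ 0.5935 -0.0235  0.058 ]
rig-frame offset mm 1.1376067318138359 0.4373314110764505
rig-frame offset mm 0.3277673931339953 -0.04656965890217412
```

The block is centred within about 1 mm. Now I descend into the gap.

Emit:
{"fn": "arm_command", "kwargs": {"series": [{"gripper":-1,"dx":-0.1,"dy":0.03,"dz":-1,"twist":0},{"gripper":-1,"dx":-0.1,"dy":0.03,"dz":-3,"twist":0},{"gripper":-1,"dx":-0.1,"dy":0.03,"dz":-5,"twist":0},{"gripper":-1,"dx":-0.1,"dy":0.03,"dz":-7,"twist":0},{"gripper":-1,"dx":-0.1,"dy":0.03,"dz":-9,"twist":0},{"gripper":-1,"dx":-0.1,"dy":0.03,"dz":-10.5,"twist":0},{"gripper":-1,"dx":-0.1,"dy":0.03,"dz":-12,"twist":0},{"gripper":-1,"dx":-0.1,"dy":0.03,"dz":-12,"twist":0},{"gripper":-1,"dx":-0.1,"dy":0.03,"dz":-12,"twist":0}]}}

```text
time: 11.1
tool_pos: [0.4599, -0.0259, 0.0256]
tool_rot: [-0.016, 1.57, 0.016]
force: [0.5, -1.3, 0.4]
width: 0.995
```

Run:
```python
from cell import r, optics
import cv2
s=r.state(); print(s['tool_pos'],s['force'])
a=optics.camera('scene'); cv2.imwrite('pics/scene7.png',a)
cv2.imwrite('pics/s7.png',cv2.resize(a[170:280,180:310],None,fx=5.4,fy=5.4,interpolation=cv2.INTER_CUBIC))
```

```text
[ 0.45994995 -0.02594621  0.02564072] [ 0.52799291 -1.30883341  0.36187076]
```

View pics/s7.png

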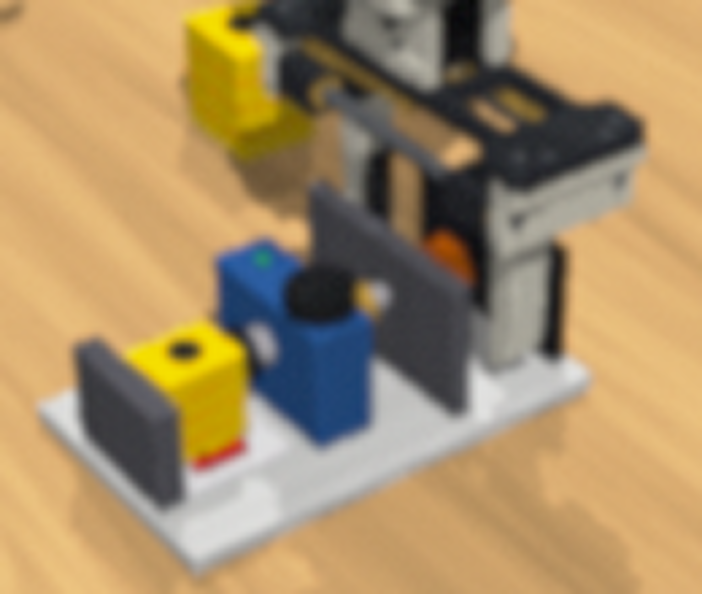

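The picture shows the fingers straddling the orange head (about 448,258) in the gap, clear of bracket and guard, and there is no contact force. I close at 40 N.

Emit:
{"fn": "arm_command", "kwargs": {"series": [{"gripper":1,"dx":0.05,"dy":0,"dz":0,"twist":0},{"gripper":1,"dx":0.05,"dy":0,"dz":0,"twist":0},{"gripper":1,"dx":0.05,"dy":0,"dz":0,"twist":0},{"gripper":1,"dx":0.05,"dy":0,"dz":0,"twist":0},{"gripper":1,"dx":0.05,"dy":0,"dz":0,"twist":0},{"gripper":1,"dx":0.05,"dy":0,"dz":0,"twist":0},{"gripper":1,"dx":0.05,"dy":0,"dz":0,"twist":0},{"gripper":1,"dx":0.05,"dy":0,"dz":0,"twist":0},{"gripper":1,"dx":0.05,"dy":0,"dz":0,"twist":0},{"gripper":1,"dx":0.05,"dy":0,"dz":0,"twist":0},{"gripper":1,"dx":0.05,"dy":0,"dz":0,"twist":0},{"gripper":1,"dx":0.05,"dy":0,"dz":0,"twist":0}], "grip_force": 40}}

```text
time: 12.65
tool_pos: [0.4602, -0.0259, 0.0253]
tool_rot: [-0.016, 1.571, 0.016]
force: [0.7, 0.5, -0.8]
width: 0.302
```

Run:
```python
from cell import r
s=r.state(); print(s['tool_pos'],s['force'],s['wrist_torque'],s['width']*93)
```

```text
[ 0.46015944 -0.02589853  0.02532467] [ 0.65148889  0.46632484 -0.84515592] [ 0.15275371 -0.00043307  0.04979544] 28.065357350118564
```

Emit:
{"fn": "arm_command", "kwargs": {"series": [{"gripper":1},{"gripper":1},{"gripper":1},{"gripper":1},{"gripper":1},{"gripper":1},{"gripper":1},{"gripper":1},{"gripper":1},{"gripper":1},{"gripper":1},{"gripper":1},{"gripper":1},{"gripper":1},{"gripper":1},{"gripper":1},{"gripper":1},{"gripper":1},{"gripper":1},{"gripper":1}]}}

```text
schema error: expected keys gripper, dx, dy, dz, twist
```

Run:
```python
from cell import r, optics
import cv2
s=r.state(); print(s['tool_pos'],s['force'],s['wrist_torque'],s['width']*93)
a=optics.camera('scene'); cv2.imwrite('pics/scene8.png',a)
cv2.imwrite('pics/s8.png',cv2.resize(a[170:280,180:310],None,fx=5.4,fy=5.4,interpolation=cv2.INTER_CUBIC))
```

```text
[ 0.46015944 -0.02589853  0.02532467] [ 0.65148889  0.46632484 -0.84515592] [ 0.15275371 -0.00043307  0.04979544] 28.065357350118564
```

View pics/s8.png

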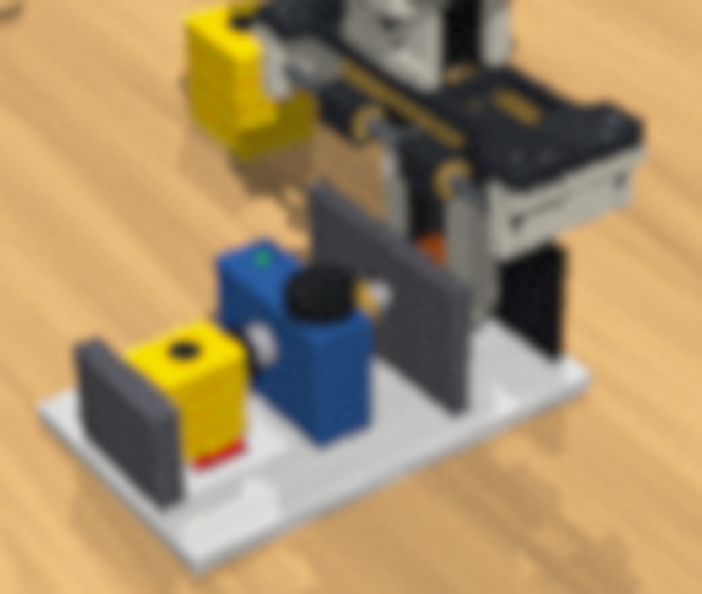

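The fingers have closed on the head (crop 432,248). The hold call was refused for missing keys, so I repeat it with all of them.

Emit:
{"fn": "arm_command", "kwargs": {"series": [{"gripper":1,"dx":0,"dy":0,"dz":0,"twist":0},{"gripper":1,"dx":0,"dy":0,"dz":0,"twist":0},{"gripper":1,"dx":0,"dy":0,"dz":0,"twist":0},{"gripper":1,"dx":0,"dy":0,"dz":0,"twist":0},{"gripper":1,"dx":0,"dy":0,"dz":0,"twist":0},{"gripper":1,"dx":0,"dy":0,"dz":0,"twist":0},{"gripper":1,"dx":0,"dy":0,"dz":0,"twist":0},{"gripper":1,"dx":0,"dy":0,"dz":0,"twist":0},{"gripper":1,"dx":0,"dy":0,"dz":0,"twist":0},{"gripper":1,"dx":0,"dy":0,"dz":0,"twist":0},{"gripper":1,"dx":0,"dy":0,"dz":0,"twist":0},{"gripper":1,"dx":0,"dy":0,"dz":0,"twist":0},{"gripper":1,"dx":0,"dy":0,"dz":0,"twist":0},{"gripper":1,"dx":0,"dy":0,"dz":0,"twist":0},{"gripper":1,"dx":0,"dy":0,"dz":0,"twist":0},{"gripper":1,"dx":0,"dy":0,"dz":0,"twist":0},{"gripper":1,"dx":0,"dy":0,"dz":0,"twist":0},{"gripper":1,"dx":0,"dy":0,"dz":0,"twist":0},{"gripper":1,"dx":0,"dy":0,"dz":0,"twist":0},{"gripper":1,"dx":0,"dy":0,"dz":0,"twist":0}]}}

```text
time: 15.2
tool_pos: [0.4602, -0.0259, 0.0253]
tool_rot: [-0.016, 1.571, 0.016]
force: [-0.6, 1.5, 1.0]
width: 0.301
```

Emit:
{"fn": "arm_command", "kwargs": {"series": [{"gripper":1,"dx":0,"dy":0,"dz":0,"twist":0},{"gripper":1,"dx":0,"dy":0,"dz":0,"twist":0},{"gripper":1,"dx":0,"dy":0,"dz":0,"twist":0},{"gripper":1,"dx":0,"dy":0,"dz":0,"twist":0},{"gripper":1,"dx":0,"dy":0,"dz":0,"twist":0},{"gripper":1,"dx":0,"dy":0,"dz":0,"twist":0},{"gripper":1,"dx":0,"dy":0,"dz":0,"twist":0},{"gripper":1,"dx":0,"dy":0,"dz":0,"twist":0},{"gripper":1,"dx":0,"dy":0,"dz":0,"twist":0},{"gripper":1,"dx":0,"dy":0,"dz":0,"twist":0},{"gripper":1,"dx":0,"dy":0,"dz":0,"twist":0},{"gripper":1,"dx":0,"dy":0,"dz":0,"twist":0},{"gripper":1,"dx":0,"dy":0,"dz":0,"twist":0},{"gripper":1,"dx":0,"dy":0,"dz":0,"twist":0},{"gripper":1,"dx":0,"dy":0,"dz":0,"twist":0},{"gripper":1,"dx":0,"dy":0,"dz":0,"twist":0},{"gripper":1,"dx":0,"dy":0,"dz":0,"twist":0},{"gripper":1,"dx":0,"dy":0,"dz":0,"twist":0},{"gripper":1,"dx":0,"dy":0,"dz":0,"twist":0},{"gripper":1,"dx":0,"dy":0,"dz":0,"twist":0}]}}

```text
time: 17.7
tool_pos: [0.4602, -0.0259, 0.0253]
tool_rot: [-0.016, 1.571, 0.016]
force: [0.5, 0.2, -0.1]
width: 0.298
```

Run:
```python
from cell import r, optics
import cv2
s=r.state(); print(s['tool_pos'],s['force'],s['wrist_torque'],s['width']*93)
a=optics.camera('scene'); cv2.imwrite('pics/scene9.png',a)
cv2.imwrite('pics/s9.png',cv2.resize(a[170:280,180:310],None,fx=5.4,fy=5.4,interpolation=cv2.INTER_CUBIC))
```

```text
[ 0.46015966 -0.02590536  0.02532662] [ 0.48445285  0.16900549 -0.05510474] [ 0.20328208  0.04513067 -0.03864712] 27.691501040632918
```

View pics/s9.png

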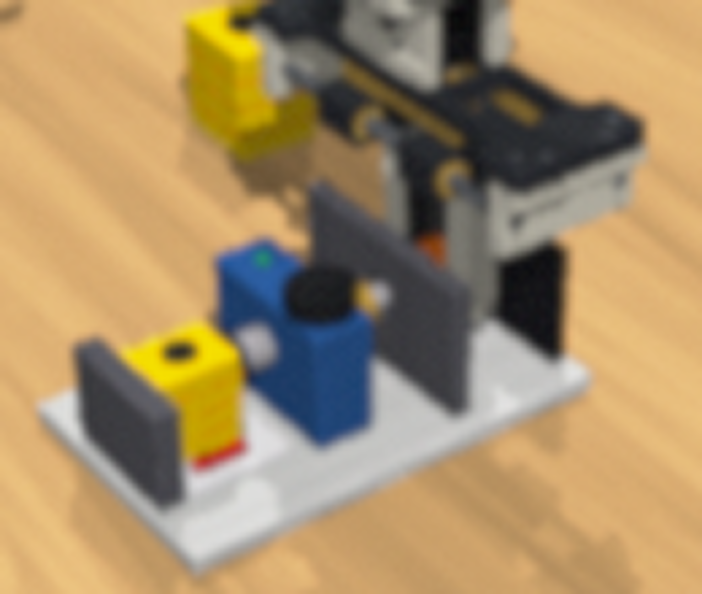

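The ram (crop 255,345) has come out and pushed the block towards the anvil; the spot moved from 185 to 179. I hold on.

Emit:
{"fn": "arm_command", "kwargs": {"series": [{"gripper":1,"dx":0,"dy":0,"dz":0,"twist":0},{"gripper":1,"dx":0,"dy":0,"dz":0,"twist":0},{"gripper":1,"dx":0,"dy":0,"dz":0,"twist":0},{"gripper":1,"dx":0,"dy":0,"dz":0,"twist":0},{"gripper":1,"dx":0,"dy":0,"dz":0,"twist":0},{"gripper":1,"dx":0,"dy":0,"dz":0,"twist":0},{"gripper":1,"dx":0,"dy":0,"dz":0,"twist":0},{"gripper":1,"dx":0,"dy":0,"dz":0,"twist":0},{"gripper":1,"dx":0,"dy":0,"dz":0,"twist":0},{"gripper":1,"dx":0,"dy":0,"dz":0,"twist":0},{"gripper":1,"dx":0,"dy":0,"dz":0,"twist":0},{"gripper":1,"dx":0,"dy":0,"dz":0,"twist":0},{"gripper":1,"dx":0,"dy":0,"dz":0,"twist":0},{"gripper":1,"dx":0,"dy":0,"dz":0,"twist":0},{"gripper":1,"dx":0,"dy":0,"dz":0,"twist":0},{"gripper":1,"dx":0,"dy":0,"dz":0,"twist":0},{"gripper":1,"dx":0,"dy":0,"dz":0,"twist":0},{"gripper":1,"dx":0,"dy":0,"dz":0,"twist":0},{"gripper":1,"dx":0,"dy":0,"dz":0,"twist":0},{"gripper":1,"dx":0,"dy":0,"dz":0,"twist":0}]}}

```text
time: 20.25
tool_pos: [0.4601, -0.0259, 0.0253]
tool_rot: [-0.016, 1.571, 0.016]
force: [-3.0, 1.8, -0.3]
width: 0.296
```

Run:
```python
from cell import r, optics
import cv2
for c in('scene','top'): cv2.imwrite(f'pics/{c}10.png',optics.camera(c))
```

Emit:
{"fn": "arm_command", "kwargs": {"series": [{"gripper":1,"dx":0,"dy":0,"dz":0,"twist":0},{"gripper":1,"dx":0,"dy":0,"dz":0,"twist":0},{"gripper":1,"dx":0,"dy":0,"dz":0,"twist":0},{"gripper":1,"dx":0,"dy":0,"dz":0,"twist":0},{"gripper":1,"dx":0,"dy":0,"dz":0,"twist":0},{"gripper":1,"dx":0,"dy":0,"dz":0,"twist":0},{"gripper":1,"dx":0,"dy":0,"dz":0,"twist":0},{"gripper":1,"dx":0,"dy":0,"dz":0,"twist":0},{"gripper":1,"dx":0,"dy":0,"dz":0,"twist":0},{"gripper":1,"dx":0,"dy":0,"dz":0,"twist":0},{"gripper":1,"dx":0,"dy":0,"dz":0,"twist":0},{"gripper":1,"dx":0,"dy":0,"dz":0,"twist":0},{"gripper":1,"dx":0,"dy":0,"dz":0,"twist":0},{"gripper":1,"dx":0,"dy":0,"dz":0,"twist":0},{"gripper":1,"dx":0,"dy":0,"dz":0,"twist":0},{"gripper":1,"dx":0,"dy":0,"dz":0,"twist":0},{"gripper":1,"dx":0,"dy":0,"dz":0,"twist":0},{"gripper":1,"dx":0,"dy":0,"dz":0,"twist":0},{"gripper":1,"dx":0,"dy":0,"dz":0,"twist":0},{"gripper":1,"dx":0,"dy":0,"dz":0,"twist":0}]}}

```text
time: 22.85
tool_pos: [0.4601, -0.0259, 0.0253]
tool_rot: [-0.016, 1.571, 0.016]
force: [-3.6, 1.6, 0.2]
width: 0.298
```

Run:
```python
from cell import r, optics
import cv2,numpy as np
s=r.state(); print(s['time'],s['tool_pos'],s['force'],s['width']*93)
for c in('scene','top'): cv2.imwrite(f'pics/{c}11.png',optics.camera(c))
for c in('scene','top'):
    a=cv2.imread(f'pics/{c}10.png').astype(int);b=cv2.imread(f'pics/{c}11.png').astype(int)
    roi=np.s_[225:262,195:245] if c=='scene' else np.s_[150:172,280:302]
    print(c,np.abs(a-b)[roi].mean())
a=cv2.imread('pics/scene11.png');b=cv2.imread('pics/top11.png')
cv2.imwrite('pics/f11.png',np.hstack([cv2.resize(a[200:280,180:260],(400,400),interpolation=cv2.INTER_CUBIC),cv2.resize(b[140:220,250:330],(400,400),interpolation=cv2.INTER_CUBIC)]))
```

```text
22.85 [ 0.46013187 -0.02590651  0.02531482] [-3.60025165  1.63618435  0.22874368] 27.669843309125156
scene 0.8895495495495496
top 2.5048209366391183
```

View pics/f11.png

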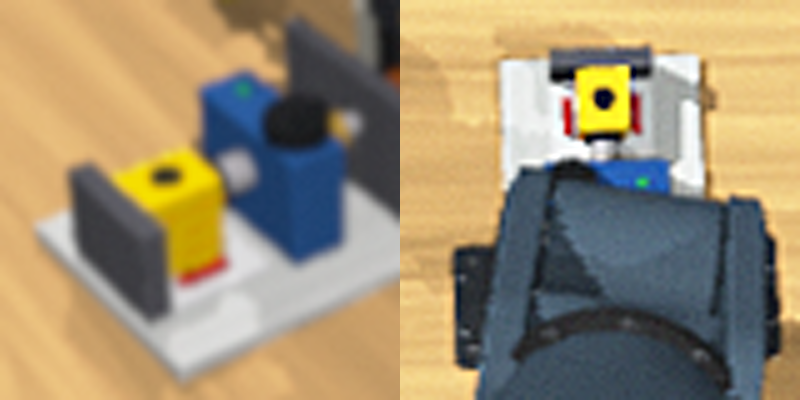

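The left crop (scene) shows the ram out at (238,170) and the block against the anvil. The right crop (top) shows the block flush with the anvil and between the stops, spot at (604,98). The picture has been steady for 2.5 s, so I hand the job in.

```bash
python3 -c "
from cell import r
print(r.finish_job())"
```

```text
the job is handed in; nothing more can be done
None
```

The job is done and handed in at about 23 s. The smaller yellow block stands in the smaller rig's pocket and is clamped, and the gripper still holds the screw head at 40 N.

- **Placing:** I set the block upright between the red stops and let go. Measured in the top picture after release, it was about 1 mm or less off centre.
- **Head:** The gripper went into the gap without touching anything and closed on the head at about 28 mm. With the head held, the ram came out and pushed the block against the anvil.
- **Last checks:** The two final pictures, 2.5 s apart, show the ram out and the block flush against the anvil and not skewed. The grip opening held steady at about 27.7 mm. The tool showed a steady push of about -3.6 N along x. I did not measure the clamping force directly.
- **Disagreements:** The two cameras placed the rig a few mm apart (1 to 1.5 mm after correcting the fit), so I used positions between the two. The stops alone gave a rig yaw of 0.005 rad against 0.02 from the edge fit, and I used 0.02. One hold command was refused for missing keys; it had no effect, and I repeated it correctly.

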